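# Click the travelling magnifier in over the thimble

### The job

Push the travelling magnifier along its rail with your fingertips, by the red-faced push plate, until it clicks into the stop that centres its lens over the bone-china thimble, then take your hand away. Push gently from one side, without pinching the plate, and run it through any other stop on the way. Leave the thimble and every other piece standing where it is.

Things in the scene. Friction and masses are not known exactly. Their poses are not given: they have to be found in the camera images.
- magnifier: Whole instrument, fixed to the table: pale grey base plate 190 x 400 x 12 mm with rail, carriage and lens. Origin on the table surface, z up; own y along the rail, own x across it, away from the robot. In these axes the plate spans x -85 to 105 mm, y -200 to 200 mm; rail centred at x = -45 mm. In front of it (x below -85 mm, y -200 to 200 mm) only the push plate stands.
- stop_mid (a point): Middle stop: a 12 mm gap in the brass index bar on top of the rail, 46 mm above the table, at the instrument's x = -45 mm, y = 0. Stops are 100 mm apart, and thin dark lines on the base plate mark them. Level with each stop, at the instrument's x = +50 mm, is a round green baize rest (60 mm across, top 15 mm up) with one small piece on it.
- stop_left (a point): End stop at the instrument's y = +100 mm, otherwise like stop_mid. Beyond it a dark end block (50 x 20 mm, top 57 mm up) closes the rail at y = +190 mm.
- stop_right (a point): End stop at the instrument's y = -100 mm, otherwise like stop_mid. Beyond it a like end block at y = -190 mm.
- carriage (a joint): Dark carriage's place on the rail, m: 0 at the middle stop, +-0.100 at the end stops, growing to the instrument's +y; travel +-0.135; starts at 0.025 to 0.075. Drag 1 to 3 N; it stays where left. Within 4 mm of a stop a spring ball drops in and centres it: the push force dips to nothing, then climbs steeply. Leaving a stop takes 8 to 12 N, then it jumps ahead.
- push_plate (a point): Centre of the push plate: upright dark plate, a red pad on each broad face, on a 14 mm wide arm from the carriage. 40 mm wide across the rail, 16 mm thick along it over both pads, from 22 to 78 mm above the table; this point is 50 mm up, at the instrument's x = -145 mm and y = the joint value. The carriage's 160 mm tall column stands 100 mm behind it.
- pad_left (a point): Red pad on the push plate's face towards the instrument's +y: 36 mm wide, 46 mm high, 3 mm thick. The point is the middle of its outer face, 50 mm up, 8 mm from the plate's centre. Push here to move the carriage to -y.
- pad_right (a point): Red pad on the push plate's face towards the instrument's -y: same size; the point is the middle of its outer face. Push here to move the carriage to +y.
- lens (a point): Centre of the magnifier's round lens, 77 mm glass in a 98 mm white ring, level, 125 mm above the table, 95 mm behind the rail's centre line; moves with the carriage.
- thimble: White bone-china thimble with gold bands and scrolls, loose, mouth down on one of the three baize rests: 21 mm across the foot, 26 mm tall. Origin at the centre of its underside, z up.
- pillbox: Round blue porcelain pillbox with a gold band, loose on another rest: 38 mm across, 26 mm tall. Origin at the centre of its underside.
- snuffbox: Rectangular dark pink porcelain snuffbox with a gold rim, loose on another rest: 30 x 44 x 18 mm. Origin at the centre of its underside.
- candlestick: Gilded white porcelain candlestick, loose, 100 mm across the foot, 205 mm tall. Origin at the centre of its underside.
- mug: Brown salt-glazed stoneware mug, loose, 82 mm across, 95 mm tall, handle towards its own +y. Origin at the centre of its underside.
- saucer: Blue saucer, loose, 144 mm across, 20 mm high. Origin at the centre of its underside.
- burnisher: Grey agate burnisher with a turned beech handle, lying loose beside the instrument's -y end: 178 mm long along its own x, about 22 mm thick. Origin under its middle, on the table.

How it is judged (in metres and radians):
At the end, for the whole second after the job is handed in: The carriage rests in a click stop (within 2 mm of its centre) with the lens centred over the thimble (within 15 mm, seen from above), and the thimble still stands upright (horizontal distance between lens and thimble below 0.015 m and (value of joint carriage between -0.102 and -0.098 m or value of joint carriage between -0.002 and 0.002 m or value of joint carriage between 0.098 and 0.102 m) and velocity of joint carriage between -0.005 and 0.005 m/s and angle between thimble's own z axis and vertical below 0.1 rad); the robot touches nothing.
It fails at once if a small piece on the rests (thimble, pillbox or snuffbox) is lifted, carried or shifted more than 6 mm (distance of any of thimble, pillbox, snuffbox from where it was at the start of the episode above 0.006 m).
It fails at once if the push plate is pinched: both its faces are pressed by the fingers at once (contact force between the fingers and pad_left above 0.5 N and contact force between the fingers and pad_right above 0.5 N).
It fails at once if the instrument is pushed or gripped roughly, with more than 40 N (contact force between any of the fingers, the arm and magnifier above 40 N).
It fails at once if the candlestick, mug, saucer or burnisher is lifted or moved more than 15 mm (distance of any of candlestick, mug, saucer, burnisher from where it was at the start of the episode above 0.015 m).
It also fails if it takes over 48 s, if anything falls off the work surface, if the arm or the gripper's body presses on something with over 40 N, if the wrist force passes 120 N, or if a joint passes its speed limit or range.

### The arm

A 7-joint arm with a two-finger parallel gripper is mounted at the origin on the work surface. World frame = base frame: x ahead of the robot, y to its left, z up, the work surface at z = 0. Lengths are in m, angles in degrees, forces in N, time in s.
With the tool pointing down it reaches from about 0.35 to 0.775 m from the base axis. Payload 3.1 kg.
Tool frame: the origin (TCP) lies on the centre line of the jaws, within the pads' length; the fingertips stand 17 mm ahead of it and the grasp point (between the pads) lies 2 mm behind it (robot.tip_reach is the distance from the TCP to the fingertips, in m); z points along the fingers, y is the line along which they close (so a half turn about z gives the same grasp; the last joint's range is limited). The gripper opens to 85 mm and grips with 20 to 120 N. Pads are 22 mm wide; open, the fingers measure 114 mm over their backs; the gripper's body (76 mm by 85 mm) begins 54 mm behind the grasp point. The pads swing forward as they close: fully open they stand 13 mm farther back than shut.
Start: joints at [64.418, 17.813, 0.802, 86.603, -0.252, 75.585, -1.558], TCP at [0.217, -0.506, 0.248] pointing down, gripper open.
Joint ranges: [-154.91, 154.91], [-16.99, 109.72], [-72.82, 74.43], [7.12, 147.25], [-82.49, 262.49], [11.32, 116.49], [-174.64, 174.64]. Speed limits (degrees/s): [159.86, 159.86, 180, 180, 180, 180, 180].

### API

Orientations are given as [roll, pitch, yaw] about the fixed x, y, z axes, in that order (R = Rz(yaw) Ry(pitch) Rx(roll)).
In Python, from station import robot, fingers, vision, workorder, recognise gives the robot as it stands. Calls block until the motion is done:
- robot.move_to(position, orientation): joint-space move of the TCP to a pose.
- robot.line_to(position, orientation=None, velocity=0.15, f_stop=None): straight line of the TCP; orientation=None keeps the orientation; velocity is the mean speed in m/s. With f_stop (N) it stops when the force on the tool has changed by that much, and returns True; else False.
- robot.move_j(angles): joint-space move.
- fingers.gripper_to(opening, force=None): opening from 0.0 (shut) to 1.0 (fully open); force is the grip in N (None keeps the last); returns when the fingers have stopped.
- robot.pause(seconds).
- robot.inverse_kinematics(position, orientation): joint angles nearest the present ones, or None.
- vision.grab_frame(name): name is "scene" or "top" or "wrist"; returns the picture (384x512x3 uint8, red, green, blue); there is no depth.
- vision.calibration(name): a dict with "mtx" (3x3 intrinsics, pixels), "k1" (the pictures are not rectified: a ray, as slopes to the right and down, at radius r is drawn at 1 + k1 r^2 times it, then the intrinsics apply), "extrinsics" (4x4, takes a point from world to camera coordinates); the wrist camera has in their place "T_tool_cam" (4x4, takes a point from camera to tool coordinates, whose origin is the TCP and whose axes are the flange's). Camera axes: x right, y up, looking along -z (the intrinsics and any distortion apply to the point x, -y, -z); pixel columns grow to the right and rows downward; lengths in m; the calibration is good to about 2 mm. A picture is of the moment at which its call begins: read the wrist's pose just before it. calibration takes no time and is no camera call.
A pose or a line that the arm cannot do raises robot.PlanningError and nothing moves.
- workorder.close_job(): hands the job in; it is judged then, once.
Trained networks look in the newest picture that a camera, given by its name, has taken for a name from the list of things; names that differ only in an ending like _2 or _b are one class to them, and where a whole thing is asked for, a point or a joint stands for the part that bears it (a point fixed in the world has none). Each returns a list of dicts, best first, with "p" (0 to 1); they miss things now and then, are a little off and sometimes report something else, mostly with a low value. They report only what shows in the picture. A call takes as long as a camera call.
- recognise(label, camera): "rect" ([centre column, centre row, width, height] in pixels, round what is visible of it).
Readings, each from a call of its own:
- robot.current_time_s(): time.
- robot.current_joint_positions(): joint angles.
- robot.current_dq(): joint speeds.
- robot.current_joint_torque(): joint torques, N m.
- robot.current_tool_pos(): TCP position.
- robot.current_eef_rot(): TCP orientation.
- robot.current_contact_force(): force on the tool from outside, world axes, zero at the start.
- robot.current_torque(): the same for the moment, N m.
- robot.current_finger_gap(): opening from 0.0 (shut) to 1.0 (fully open).
- robot.current_gripper_force(): force on a finger pad.
Only numpy, scipy, OpenCV 4.12 (cv2) and the standard library are available. Lean on these libraries where they do the work, as an engineer would, in place of code of your own. Each camera call takes 0.05 s, during which the arm holds its last target. There are 200 camera calls.

## Working session

There is one attempt and no reset: what is moved stays moved. The work goes in short steps, each a Python script; the robot and the scene stay as the last script left them, time stands still between calls to the robot, and variables do not carry over. Pictures are saved under pics/ and viewed, at most 10 in all, crops included, and the job is handed in when it is done.

```bash
mkdir -p pics
cat > h.py <<'E'
import numpy as np, cv2
from station import robot, fingers, vision, workorder, recognise
def grab(cam,fn):
    im=vision.grab_frame(cam); cv2.imwrite('pics/'+fn,im[:,:,::-1]); return im
def ray(cam,u,v):
    c=vision.calibration(cam); K=np.array(c['mtx']); k1=c['k1']
    p=cv2.undistortPoints(np.array([[[u,v]]],float),K,np.array([k1,0,0,0,0.]))[0,0]
    d=np.array([p[0],-p[1],-1.]); E=np.array(c['extrinsics']); R=E[:3,:3]
    return -R.T@E[:3,3], R.T@d
def pix2w(cam,u,v,z):
    o,d=ray(cam,u,v); return o+d*(z-o[2])/d[2]
def w2pix(cam,P):
    c=vision.calibration(cam); E=np.array(c['extrinsics']); q=E[:3,:3]@np.array(P)+E[:3,3]
    x,y=q[0]/-q[2],-q[1]/-q[2]; s=1+c['k1']*(x*x+y*y); K=np.array(c['mtx'])
    return K[0,0]*x*s+K[0,2],K[1,1]*y*s+K[1,2]
E
python3 - <<'E'
from h import *
print(robot.current_time_s(),robot.current_tool_pos(),robot.current_eef_rot(),robot.current_finger_gap())
zs=dict(stop_mid=.046,stop_left=.046,stop_right=.046,push_plate=.05,lens=.125,thimble=.028,pillbox=.028,snuffbox=.024,candlestick=.1,mug=.05,saucer=.01,burnisher=.01,magnifier=.01)
ims=[]
for cam in ('top','scene'):
    im=grab(cam,cam+'0.png')
    for n in zs:
        for r in recognise(n,cam)[:2]:
            if r['p']>.3: print(cam,n,round(r['p'],2),np.round(r['rect']),np.round(pix2w(cam,*r['rect'][:2],zs[n]),3))
E
```

```text
0.0 [ 0.21632773 -0.50492385  0.2472174 ] [-1.79865110e+02  4.94874462e-03  2.31912361e+01] 1.001084735097171
top stop_mid 0.62 [244. 193. 116.  90.] [0.593 0.039 0.046]
top stop_left 0.73 [244. 194. 118.  86.] [0.591 0.039 0.046]
top stop_right 0.85 [245. 193. 130.  83.] [0.595 0.038 0.046]
top push_plate 0.93 [220. 194.  31.  82.] [0.589 0.118 0.05 ]
top lens 0.83 [219. 194.  34.  83.] [0.583 0.114 0.125]
top thimble 0.62 [396. 244.  36.  26.] [ 0.435 -0.48   0.028]
top snuffbox 0.45 [244. 171.  18.  10.] [0.67  0.044 0.024]
top candlestick 0.8 [119. 201.  45.  30.] [0.551 0.442 0.1  ]
top mug 0.6 [397. 245.  34.  32.] [ 0.435 -0.476  0.05 ]
top mug 0.49 [220. 194.  30.  82.] [0.588 0.118 0.05 ]
top saucer 0.56 [122. 251.  40.  43.] [0.386 0.453 0.01 ]
top burnisher 0.66 [323. 195.   6.  49.] [ 0.599 -0.232  0.01 ]
top magnifier 0.65 [244. 193. 121.  81.] [0.597 0.041 0.01 ]
scene stop_mid 0.91 [283. 216. 151. 113.] [0.648 0.03  0.046]
scene stop_left 0.71 [287. 217. 143. 113.] [0.656 0.038 0.046]
scene stop_right 0.96 [286. 217. 143. 113.] [0.654 0.035 0.046]
scene push_plate 0.59 [286. 218. 146. 112.] [0.662 0.032 0.05 ]
scene push_plate 0.58 [305. 180.  56.  45.] [0.543 0.151 0.05 ]
scene lens 0.75 [305. 182.  56.  44.] [0.616 0.109 0.125]
scene pillbox 0.58 [323. 212.   9.   8.] [0.665 0.151 0.028]
scene snuffbox 0.57 [295. 225.  14.  19.] [0.678 0.055 0.024]
scene candlestick 0.6 [393. 149.  38.  65.] [0.568 0.449 0.1  ]
scene saucer 0.92 [361. 136.  36.  25.] [0.379 0.465 0.01 ]
scene burnisher 0.67 [285. 215. 145. 116.] [0.617 0.051 0.01 ]
scene burnisher 0.61 [196. 242.  30.  48.] [ 0.613 -0.227  0.01 ]
scene magnifier 0.73 [287. 212. 145. 109.] [0.611 0.059 0.01 ]
```

Run:
```python
import cv2
a=cv2.imread('pics/top0.png')[140:260,170:330]; cv2.imwrite('pics/topc.png',cv2.resize(a,None,fx=5,fy=5,interpolation=cv2.INTER_CUBIC))
a=cv2.imread('pics/scene0.png')[140:290,190:390]; cv2.imwrite('pics/scenec.png',cv2.resize(a,None,fx=4,fy=4,interpolation=cv2.INTER_CUBIC))
```

```text
(no output)
```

View pics/topc.png

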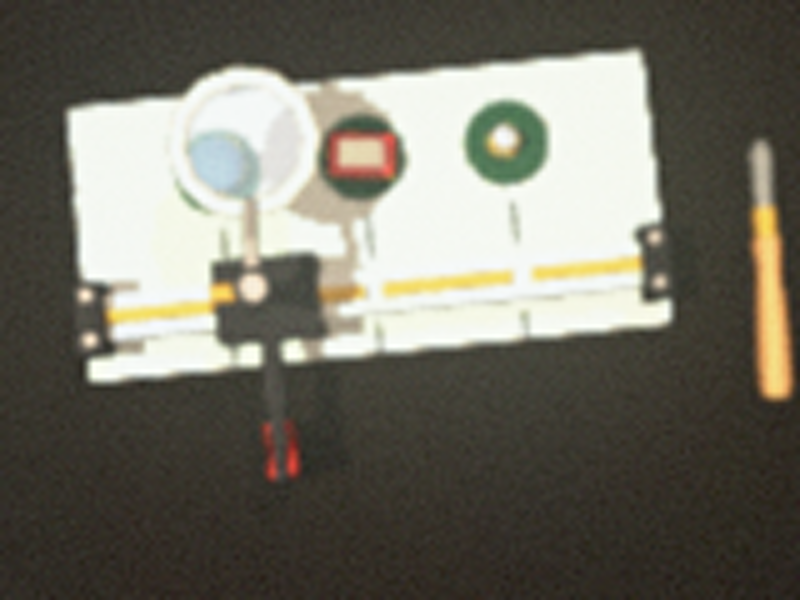

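View pics/scenec.png

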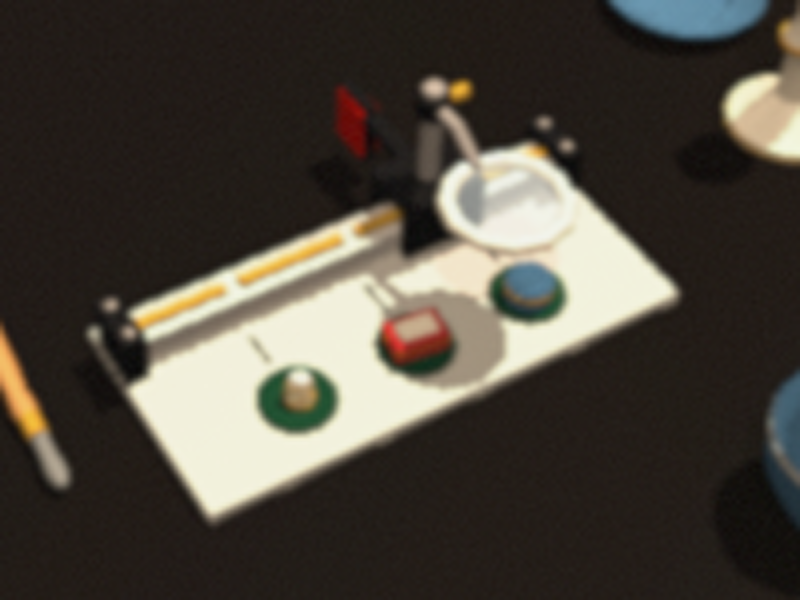

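View pics/top0.png

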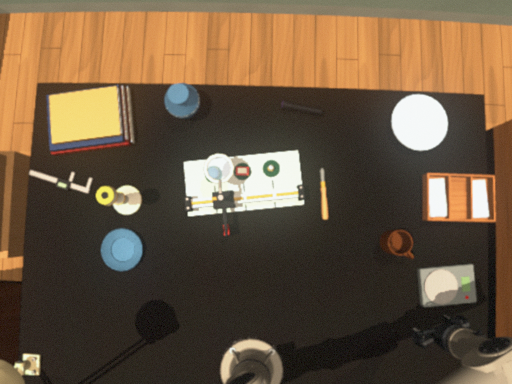

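```bash
cat > fit.py <<'E'
from h import *
from scipy.optimize import least_squares
C=[((67,107),(.105,.2,.012)),((641,50),(.105,-.2,.012)),((672,323),(-.085,-.2,.012)),((88,383),(-.085,.2,.012)),
((376,291),(-.045,0,.046)),((522,274),(-.045,-.1,.046)),((362,157),(.05,0,.015)),((506,141),(.05,-.1,.015))]
px=np.array([[170+(u-2)/5,140+(v-2)/5] for (u,v),_ in C])
def W(p,X): c,s=np.cos(p[2]),np.sin(p[2]); return np.array([p[0]+c*X[0]-s*X[1],p[1]+s*X[0]+c*X[1],X[2]])
f=lambda p: np.ravel([np.array(w2pix('top',W(p,X)))-m for m,(_,X) in zip(px,C)])
r=least_squares(f,[.6,.04,-.1]); p=r.x
print('pose',p[:2],np.degrees(p[2]),'res px',np.round(r.fun,1).reshape(-1,2).tolist())
def inv(P): c,s=np.cos(p[2]),np.sin(p[2]); d=P[:2]-p[:2]; return c*d[0]+s*d[1],-s*d[0]+c*d[1]
for n,u,v,z in [('plate',282,448,.078),('ring',246,140,.125),('column',253,288,.16),('carr',270,298,.05),('thimble',505,138,.04)]:
    print(n,np.round(inv(pix2w('top',170+(u-2)/5,140+(v-2)/5,z)),4))
np.save('pose.npy',p)
E
python3 fit.py
```

```text
pose [0.623168   0.04412375] 7.4252277097494455 res px [[0.1, 0.3], [0.0, 0.0], [-0.1, -0.1], [0.5, -0.3], [-0.5, -0.2], [0.0, 0.2], [-0.1, -0.1], [0.0, 0.2]]
plate [-0.1439  0.0681]
ring [0.0517 0.0684]
column [-0.0455  0.0695]
carr [-0.0436  0.069 ]
thimble [ 0.0491 -0.0985]
```

```bash
cat >> h.py <<'E'
p=np.load('pose.npy'); c_,s_=np.cos(p[2]),np.sin(p[2])
def W(x,y,z): return [p[0]+c_*x-s_*y,p[1]+s_*x+c_*y,z]
def I(P): d=np.array(P)[:2]-p[:2]; return np.array([c_*d[0]+s_*d[1],-s_*d[0]+c_*d[1],P[2]])
def Fi(): f=robot.current_contact_force(); return np.round([c_*f[0]+s_*f[1],-s_*f[0]+c_*f[1],f[2]],2)
YAW=np.degrees(p[2])
E
python3 - <<'E'
from h import *
print(robot.tip_reach)
best=None
for yaw in (YAW+90,YAW-90):
    o=[180,0,yaw]; js=[robot.inverse_kinematics(W(-.147,y,z),o) for y,z in ((.115,.25),(.115,.057),(-.08,.057))]
    print(yaw,[None if j is None else np.round(j) for j in js])
    if all(j is not None for j in js):
        m=max(abs(np.array(js)[:,6])); best=min(best or (999,0),(m,yaw))
o=[180,0,best[1]]; np.save('o.npy',o)
fingers.gripper_to(0.0,20)
robot.move_to(W(-.147,.115,.25),o); robot.line_to(W(-.147,.115,.057),velocity=.12)
print(robot.current_time_s(),I(robot.current_tool_pos()),robot.current_eef_rot(),Fi())
im=grab('scene','scene1.png'); 
t=grab('wrist','wrist1.png')
cv2.imwrite('pics/both.png',np.hstack([cv2.resize(im[100:290,190:390],(400,380)),cv2.resize(t,(400,300))[:, :] if 0 else cv2.copyMakeBorder(cv2.resize(t,(400,300)),0,80,0,0,cv2.BORDER_CONSTANT)])[:,:,::-1])
E
```

```text
0.017
97.42522770974945 [array([ 26.,  17., -55.,  95.,  14.,  76., -25.]), array([ 23.,  33., -55., 109.,  33.,  55., -41.]), array([ 30.,  26., -33., 109.,  18.,  50.,  -4.])]
-82.57477229025055 [array([ 30.,  19., -62.,  95.,  17.,  76., 153.]), array([ 27.,  37., -62., 109.,  39.,  58., 135.]), array([  11.,   23.,   -9.,  110.,    5.,   48., -172.])]
6.375 [-0.14639519  0.11517334  0.05763722] [ 1.79913332e+02 -9.18363222e-03  9.74234215e+01] [-0.77 -0.55  0.56]
```

View pics/both.png

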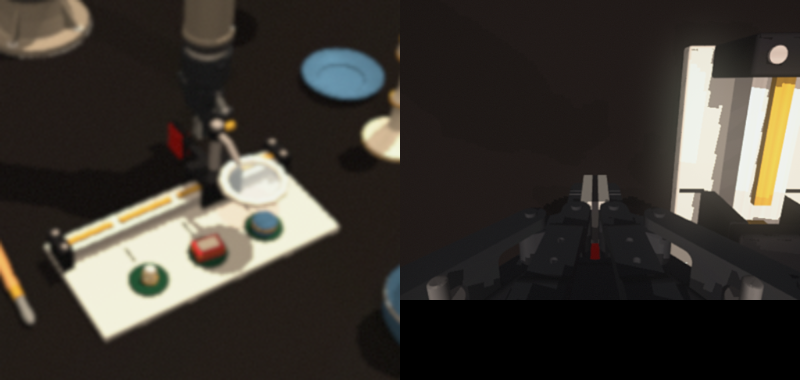

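```bash
cat > push.py <<'E'
from h import *
import sys
y,v,f=map(float,sys.argv[1:4])
r=robot.line_to(W(-.147,y,.057),velocity=v,f_stop=f or None)
print(r,robot.current_time_s(),I(robot.current_tool_pos()),Fi())
E
python3 push.py .010 .03 5.5
```

```text
True 7.9333 [-0.14746661  0.08499309  0.05654247] [ 0.25  0.22 -0.63]
```

```bash
python3 push.py .010 .025 6.5
```

```text
True 10.2667 [-0.14802527  0.02001372  0.05641942] [ 0.61 -0.16  0.37]
```

```bash
python3 push.py -.062 .03 25
python3 - <<'E'
from h import *
im=grab('scene','scene2.png'); t=grab('top','top2.png')
cv2.imwrite('pics/both2.png',np.hstack([cv2.resize(im[140:290,190:390],(400,300)),cv2.resize(t[140:260,170:330],(400,300))])[:,:,::-1])
E
```

```text
False 13.2083 [-0.14674308 -0.06226001  0.05716786] [-2.02  3.13 -0.94]
```

View pics/both2.png

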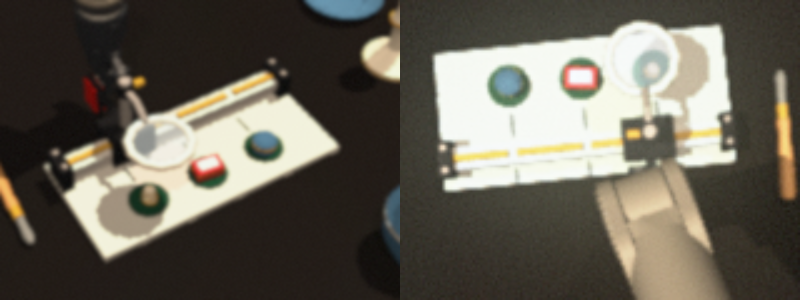

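```bash
python3 - <<'E'
from h import *
print(I(pix2w('top',170+241.5/2.5,140+59/2.5,.125)), I(pix2w('top',170+(651-400)/2.5,140+131/2.5,.16)))
E
python3 push.py -.090 .015 4.5
```

```text
[ 0.04901238 -0.08356866  0.125     ] [-0.04642074 -0.0848482   0.16      ]
True 14.5417 [-0.14698536 -0.07992049  0.05679136] [-0.37  0.78 -0.05]
```

Run:
```python
from h import *
robot.line_to(W(-.147,-.03,.057),velocity=.08); robot.line_to(W(-.16,-.03,.25),velocity=.15)
robot.move_to(W(-.25,.15,.25),np.load('o.npy'))
print(robot.current_time_s(),Fi())
t=grab('top','top3.png')
cv2.imwrite('pics/top3c.png',cv2.resize(t[140:260,170:330],None,fx=5,fy=5,interpolation=cv2.INTER_CUBIC)[:,:,::-1])
```

```text
17.5583 [ 1.01 -1.16 -0.48]
```

View pics/top3c.png

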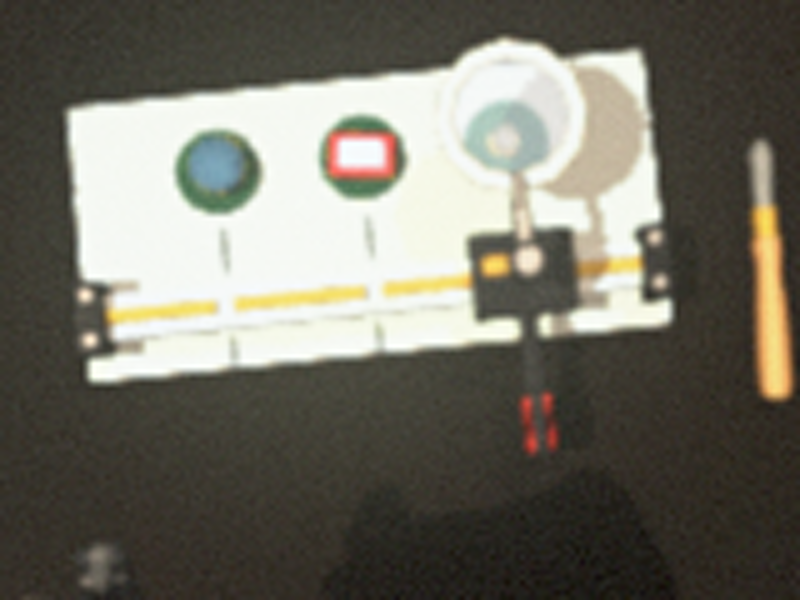

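Run:
```python
from h import *
for n,u,v,z in [('plate',539,424,.078),('ring',512,114,.125),('column',527,260,.16),('carr',525,275,.057)]:
    print(n,np.round(I(pix2w('top',170+(u-2)/5,140+(v-2)/5,z)),4))
# differential: template shift of the push plate+column region between start and now
a=cv2.imread('pics/top0.png'); b=cv2.imread('pics/top3.png')
def red(im):
    m=im.astype(float); w=np.clip(m[:,:,2]-1.5*np.maximum(m[:,:,1],m[:,:,0])-20,0,None); w[:215]=0; w[245:]=0; w[:,:200]=0; w[:,300:]=0
    yy,xx=np.mgrid[:384,:512]; return (w*xx).sum()/w.sum(),(w*yy).sum()/w.sum()
for im in (a,b): print('red',red(im),I(pix2w('top',*red(im),.06)))
```

```text
plate [-0.1453 -0.0995  0.078 ]
ring [ 0.0511 -0.101   0.125 ]
column [-0.0454 -0.0991  0.16  ]
carr [-0.0461 -0.1015  0.057 ]
red (np.float64(226.70417422867513), np.float64(231.56987295825772)) [-0.15171005  0.06803932  0.06      ]
red (np.float64(276.9441899208663), np.float64(224.618908788005)) [-0.14571361 -0.09866282  0.06      ]
```

```bash
python3 -c "
from h import *
print(workorder.close_job(),robot.current_time_s())"
```

```text
the job is handed in; nothing more can be done
the job is handed in; nothing more can be done
```

I pushed the magnifier from one side, through the middle stop, into the right-hand stop (instrument y = −100 mm) over the thimble. In the last top picture the carriage measures −0.099 to −0.102 m, with the lens over the thimble, the other pieces in view undisturbed and the hand clear. The job was handed in at about 18 s, but no verdict was returned.

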